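# Put the bezel mandrels away in the jeweller's slide-lid case

## Robot

A 7-joint arm with a two-finger parallel gripper is mounted at the origin on the work surface. World frame = base frame: x ahead of the robot, y to its left, z up, the work surface at z = 0. Lengths are in m, angles in degrees, forces in N, time in s.
With the tool pointing down it reaches from about 0.4 to 0.9 m from the base axis. Payload 5.6 kg.
Tool frame: the origin (TCP) lies on the centre line of the jaws, within the pads' length; the fingertips stand 19 mm ahead of it and the grasp point (between the pads) is the TCP (finger_overhang is the distance from the TCP to the fingertips, in m); x points along the fingers, z is the direction in which the jaws open and shut, and the axes are right-handed (so a half turn about x gives the same grasp; the last joint's range is limited). The gripper opens to 92 mm and grips with 3 to 60 N. Pads are 20 mm wide; open, the fingers measure 128 mm over their backs; the gripper's body (75 mm by 189 mm) begins 69 mm behind the grasp point.
Start: joints at [64.687, 26.786, -0.665, 91.828, 0.344, 61.387, -3.226], TCP at [0.252, -0.599, 0.234] pointing down, gripper open.
Joint ranges: [-144.91, 144.91], [-17.63, 115.5], [-89.93, 88.59], [15.96, 139.68], [-74.01, 254.01], [8.47, 105.57], [-167.45, 167.45]. Speed limits (degrees/s): [147.25, 147.25, 180, 180, 180, 180, 180].

## Interface

Orientations are given as a 3x3 rotation matrix whose columns are the frame's x, y, z axes.
In Python, from rig import reach, line_to, goto_joints, ungrasp, gripper_close, hold, inverse_kinematics, sense, camera, camera_info, IKError, close_job, finger_overhang gives the robot as it stands. Calls block until the motion is done:
- reach(position, orientation): joint-space move of the TCP to a pose.
- line_to(position, rot=None, feed=0.15, guard=None): straight line of the TCP; rot=None keeps the orientation; feed is the mean speed in m/s. With guard (N) it stops when the force on the tool has changed by that much, and returns True; else False.
- goto_joints(angles): joint-space move.
- ungrasp() and gripper_close(effort=None): open the fingers fully, or close them until they stop; effort is the grip in N (None keeps the last).
- hold(seconds).
- inverse_kinematics(position, orientation): joint angles nearest the present ones, or None.
- sense(): the state.
- camera(name): name is "side" or "top" or "wrist"; returns the picture (400x640x3 uint8, red, green, blue); there is no depth.
- camera_info(name): a dict with "vfov" (degrees; the focal length in pixels is half the picture's height over the tangent of half this angle, whatever the lens; pixels are square), "cx", "cy" (the principal point, pixels), "R" (3x3) and "t" (3): a world point X has camera coordinates R X + t. Camera axes: x right, y down, z forward; pixel columns grow to the right and rows downward; lengths in m; the calibration is good to about 2 mm. A picture is of the moment at which its call begins: read the wrist's pose just before it. camera_info takes no time and is no camera call; for the wrist camera it gives the pose at the moment of the call.
A pose or a line that the arm cannot do raises IKError and nothing moves.
- close_job(): hands the job in, once; it reports no verdict.
The state is a dict: "time_s": time; "joint_pos": joint angles; "qd": joint speeds; "effort": joint torques, N m; "tool_pos": TCP position; "ee_rot": TCP orientation; "ft_force": force on the tool from outside, world axes, zero at the start; "moment": the same for the moment, N m; "gripper_width": opening from 0.0 (shut) to 1.0 (fully open).
Only numpy, scipy, OpenCV 4.12 (cv2) and the standard library are available. Lean on these libraries where they do the work, as an engineer would, in place of code of your own. Each camera call takes 0.05 s, during which the arm holds its last target.

## Task

Slide the cover of the wooden tool case open and put away every mandrel lying on the bench: push its steel rod through a free hole of the brass rack plate inside, fully home, so that the handle's shoulder meets the front of the plate and the handle lies flat on the case floor. Then slide the cover fully shut over them, and leave the bench block, mug and ring box where they are.

Things in the scene. Friction and masses are not known exactly. Their poses are not given: they have to be found in the camera images.
- case: Dark wooden tool case, red floor, 220 (x) x 266 (y) x 50 mm, fixed to the bench. Origin: centre of its underside; x points away from the robot, y left, z up. Floor top z=10; walls 6 thick, tops z=50. Clear inside: x -104 to 30 before the brass rack plate, 54 to 104 behind it. Dark steel rails (tops z=52) along x=-113 and 113, from y=-133 to 400, carry the cover
- rack (a point): Middle of the foot of the brass rack plate's front face, on the case floor at x=30, y=0, z=10 of the case; axes as the case's. The upright plate spans the full inner width, is 24 mm thick (in x) and 36 mm high. Four 15 mm round holes go through it along x at y=-87, -29, 29, 87, centres 13 mm above the floor (z=23 of the case)
- cover (a joint): Pale wooden flat sliding cover of the case, 232 (x) x 266 (y) x 6 mm, underside at z=53 in the case frame. Value in m: 0 = fully shut over the case, 0.264 = fully open, moved towards the case's +y. Stays where it is left; slides with about 2 N
- cover_grip (a point): Centre-height of the black grip bar on the middle of the cover, 70 (case x) x 18 (case y) mm, rising 28 mm over the cover's top; this point is 73 mm over the bench, 14 mm under the bar's top and 14 mm over the cover's top
- hole0 (a point): Centre of the mouth of rack hole 0 on the plate's front face (15 mm diameter, 24 mm deep through hole along the case's x); axes as the case's
- hole1 (a point): Centre of the mouth of rack hole 1 on the plate's front face (15 mm diameter, 24 mm deep through hole along the case's x); axes as the case's
- hole2 (a point): Centre of the mouth of rack hole 2 on the plate's front face (15 mm diameter, 24 mm deep through hole along the case's x); axes as the case's
- hole3 (a point): Centre of the mouth of rack hole 3 on the plate's front face (15 mm diameter, 24 mm deep through hole along the case's x); axes as the case's
- mandrel0: Bezel mandrel lying on the bench: orange square handle 60 long x 26 x 26 mm, then a steel rod 60 long, 12 mm diameter, last 10 mm tapered to 6. 150 g. Origin: centre of the handle; x axis along the rod to the tip; shoulder (handle's end face) at x=30, tip at x=90. May be absent
- mandrel0_tip (a point): Tip of that mandrel's rod, on its axis
- mandrel1: Bezel mandrel lying on the bench: orange square handle 60 long x 26 x 26 mm, then a steel rod 60 long, 12 mm diameter, last 10 mm tapered to 6. 150 g. Origin: centre of the handle; x axis along the rod to the tip; shoulder (handle's end face) at x=30, tip at x=90. May be absent
- mandrel1_tip (a point): Tip of that mandrel's rod, on its axis
- mandrel2: Bezel mandrel lying on the bench: orange square handle 60 long x 26 x 26 mm, then a steel rod 60 long, 12 mm diameter, last 10 mm tapered to 6. 150 g. Origin: centre of the handle; x axis along the rod to the tip; shoulder (handle's end face) at x=30, tip at x=90. May be absent
- mandrel2_tip (a point): Tip of that mandrel's rod, on its axis
- mandrel3: Bezel mandrel lying on the bench: orange square handle 60 long x 26 x 26 mm, then a steel rod 60 long, 12 mm diameter, last 10 mm tapered to 6. 150 g. Origin: centre of the handle; x axis along the rod to the tip; shoulder (handle's end face) at x=30, tip at x=90. May be absent
- mandrel3_tip (a point): Tip of that mandrel's rod, on its axis
- bench_block: Bystander: loose steel bench block, 75 x 75 x 30 mm, origin under its centre
- mug: Bystander: loose blue mug, 76 mm diameter, 85 mm high, origin under its centre
- ring_box: Bystander: loose black ring box with a ring on it, 60 x 60 x 40 mm, origin under its centre
Things that resemble listed ones, but are neither listed nor needed, are in the scene too. What is shaped like the mandrel3 but turquoise is not meant. What is shaped like the mandrel2 but blue is not meant.

How it is judged:
By the outcome, as a careful person would: the job done as asked, in the order asked, and still so for the second after the job is handed in, with the robot touching nothing.
Of mandrel0, mandrel1, mandrel2, mandrel3 only 3 to 4 are there at a start; the rules pass over those that are not, and their reading is None.
At some moment in a run one of mandrel0, mandrel1, mandrel2, mandrel3 may be knocked a few centimetres aside while the robot is not near it.
It also fails if it takes over 210 s, if anything falls off the work surface, if the arm or the gripper's body presses on something with over 40 N, if the wrist force passes 120 N, or if a joint passes its speed limit or range.

## Working session

There is one attempt and no reset: what is moved stays moved. The work goes in short steps, each a Python script; the robot and the scene stay as the last script left them, time stands still between calls to the robot, and variables do not carry over. Pictures are saved under pics/ and viewed, and the job is handed in when it is done.

```bash
ls && mkdir -p pics && python3 - <<'E'
from rig import *
import cv2
s=sense(); print(s['time_s'],s['tool_pos'],s['ee_rot'],finger_overhang)
for n in ['top','side','wrist']:
    i=camera_info(n); print(n,i)
    cv2.imwrite(f'pics/{n}0.png',camera(n)[:,:,::-1])
E
```

```text
pics
0.0 [ 0.25211613 -0.59850259  0.23263457] [[-7.88038463e-04  9.21556805e-01  3.88242751e-01]
 [ 1.58949623e-03  3.88243536e-01 -9.21555441e-01]
 [-9.99998426e-01 -1.09110744e-04 -1.77076191e-03]] 0.019
top {'vfov': 51.55009184256582, 'cx': 325.80909611686536, 'cy': 199.58944313972538, 'R': array([[ 0.02622211, -0.99963635, -0.00629083],
       [-0.98704945, -0.02489465, -0.15847286],
       [ 0.15825862,  0.01036486, -0.98734329]]), 't': array([-0.04869951,  0.5090751 ,  1.24512315])}
side {'vfov': 50.18824864827674, 'cx': 313.96784976903484, 'cy': 203.5642753546944, 'R': array([[ 0.99841471, -0.05602502, -0.00541045],
       [-0.03345587, -0.51340265, -0.85749543],
       [ 0.04526346,  0.85631706, -0.51446312]]), 't': array([-0.50160293,  0.05004346,  1.38019242])}
wrist {'vfov': 60.22665458496489, 'cx': 317.03589070224905, 'cy': 202.34385859048876, 'R': array([[ 0.38800904, -0.92165444, -0.0014399 ],
       [-0.8799436 , -0.37091289,  0.296855  ],
       [-0.2741318 , -0.11391539, -0.95492148]]), 't': array([-0.64858669, -0.03330229,  0.39205834])}
```

View pics/top0.png

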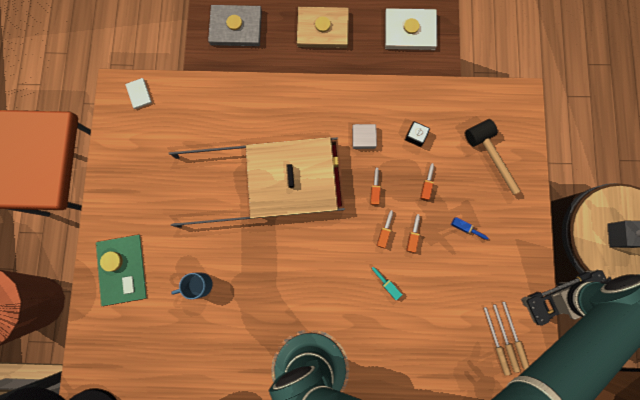

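View pics/side0.png

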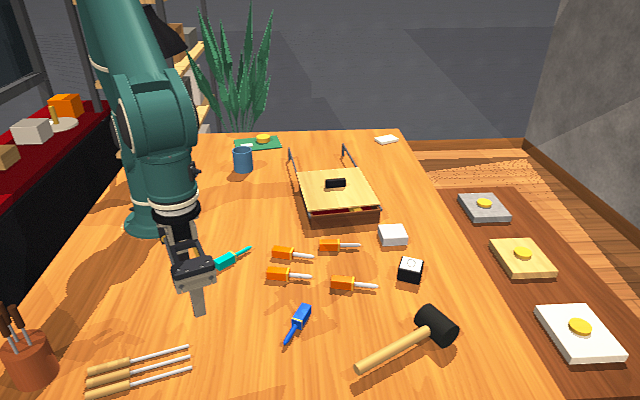

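View pics/wrist0.png

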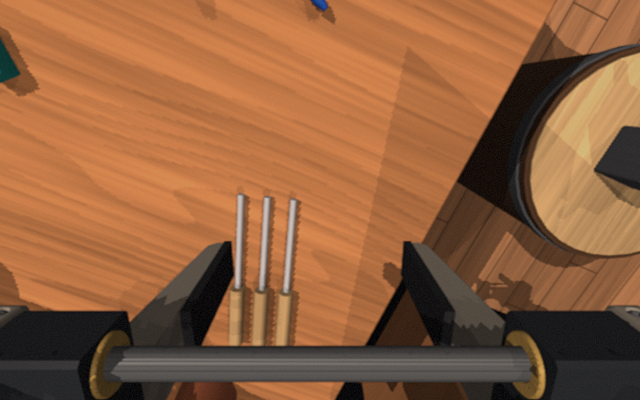

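The top view shows the case at about (293,178), with the cover almost shut and its black bar at (291,176). Four orange mandrels lie at (376,187), (428,183), (386,230) and (414,234), with their rods pointing up. The blue and turquoise decoys are at (468,229) and (388,283). Next come the helpers and coarse positions.

```bash
cat > h.py <<'E'
from rig import *
import numpy as np, cv2
def info(n):
    i=camera_info(n); i['f']=200/np.tan(np.radians(i['vfov']/2)); return i
def cast(i,uv,z):
    uv=np.atleast_2d(np.asarray(uv,float))
    d=np.c_[(uv[:,0]-i['cx'])/i['f'],(uv[:,1]-i['cy'])/i['f'],np.ones(len(uv))]@i['R']
    c=-i['R'].T@i['t']
    return c+d*((z-c[2])/d[:,2])[:,None]
def proj(i,X):
    p=np.atleast_2d(X)@i['R'].T+i['t']; return np.c_[i['cx']+i['f']*p[:,0]/p[:,2],i['cy']+i['f']*p[:,1]/p[:,2]]
def rot(jaw_deg):
    """tool down, jaw axis at angle jaw_deg in world xy"""
    a=np.radians(jaw_deg); x=np.array([0,0,-1.]); z=np.array([np.cos(a),np.sin(a),0])
    return np.c_[x,np.cross(z,x),z]
def best_rot(pos,jaw_deg):
    """choose half-turn with most joint-7 margin / least travel"""
    q0=np.array(sense()['joint_pos']); c=[]
    for k in (0,180):
        R=rot(jaw_deg+k); q=inverse_kinematics(pos,R)
        if q is not None: c.append((np.abs(np.array(q)-q0).max(),k,R))
    if not c: raise Exception('no ik')
    return min(c,key=lambda t:t[0])[2]
def orange(im):
    h=cv2.cvtColor(im,cv2.COLOR_RGB2HSV)
    return h
def look(n,name,scale=1):
    i=info(n); im=camera(n); cv2.imwrite(f'pics/{name}.png',im[:,:,::-1]); return i,im
E
python3 - <<'E'
from h import *
i=info('top'); im=cv2.cvtColor(cv2.imread('pics/top0.png'),cv2.COLOR_BGR2RGB)
h=cv2.cvtColor(im,cv2.COLOR_RGB2HSV)
for p in [(376,193),(376,178),(300,250),(428,190),(291,176),(270,160)]: print(p,h[p[1],p[0]],im[p[1],p[0]])
m=((h[:,:,0]<13)&(h[:,:,1]>195)&(h[:,:,2]>120)).astype(np.uint8)
n,l,s,c=cv2.connectedComponentsWithStats(m)
for k in range(1,n):
    if s[k,4]>40: print(s[k],c[k],cast(i,c[k],0.026))
b=(im.max(2)<45).astype(np.uint8)
n,l,s,c=cv2.connectedComponentsWithStats(b)
for k in range(1,n):
    if s[k,4]>40 and 230<c[k][0]<350 and 130<c[k][1]<230: print('bar',s[k],c[k],cast(i,c[k],0.08))
o=cv2.resize(im[110:270,150:500],None,fx=2.2,fy=2.2,interpolation=cv2.INTER_CUBIC); cv2.imwrite('pics/topz.png',o[:,:,::-1])
E
```

```text
(376, 193) [  9 198 207] [207  95  46]
(376, 178) [ 19  28 191] [191 183 170]
(300, 250) [ 12 160 193] [193 120  72]
(428, 190) [  9 199 208] [208  95  46]
(291, 176) [ 0 18 28] [28 26 26]
(270, 160) [ 19 116 211] [211 176 115]
[421 182  12  18 140] [426.34285714 190.42142857] [[ 0.54964416 -0.35080639  0.026     ]]
[371 188   9  14 100] [375.2  194.02] [[ 0.53411462 -0.19019097  0.026     ]]
bar [288 165   6  23 107] [290.35514019 176.01869159] [[0.57356828 0.07352109 0.08      ]]
```

View pics/topz.png

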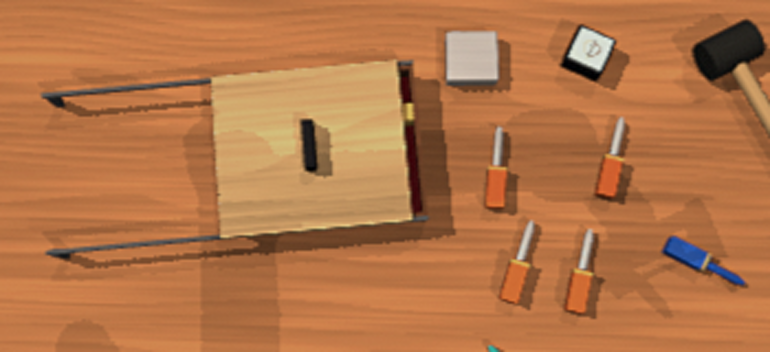

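The zoomed view shows the cover open by a few mm, with a red strip at its right edge. It also confirms four orange mandrels. I'll take the yaw from the cover corners and then look from above with the wrist camera.

```bash
python3 - <<'E'
from h import *
i=info('top'); c=np.array([(212,79),(398,61),(413,218),(219,237)])/2.2+[150,110]
P=cast(i,c,.059); print(P, P.mean(0))
for a,b in((0,1),(3,2),(3,0),(2,1)):
    d=P[b]-P[a]; print(np.linalg.norm(d),np.degrees(np.arctan2(d[1],d[0])))
bar=np.array([.574,.0735])
R=best_rot([bar[0],bar[1],.3],95)
reach([bar[0]-.03,bar[1],.33],R)
s=sense();print(s['time_s'],s['tool_pos'],s['joint_pos'])
look('wrist','w1')
E
```

```text
[[ 0.67088824  0.21705553  0.059     ]
 [ 0.70383705 -0.04661164  0.059     ]
 [ 0.47879124 -0.0728535   0.059     ]
 [ 0.44549937  0.19457564  0.059     ]] [0.57475398 0.07304151 0.059     ]
0.26571789036894367 -82.87703538762061
0.26949339475352696 -82.90383682531679
0.22650715434165927 5.695743343639457
0.22657063223144033 6.651037478770688
2.7667 [0.54423997 0.07238511 0.32972958] [ 33.47753441  21.67935214 -56.71758046  96.90601719  18.97752572
  71.78888669  67.4537989 ]
```

View pics/w1.png

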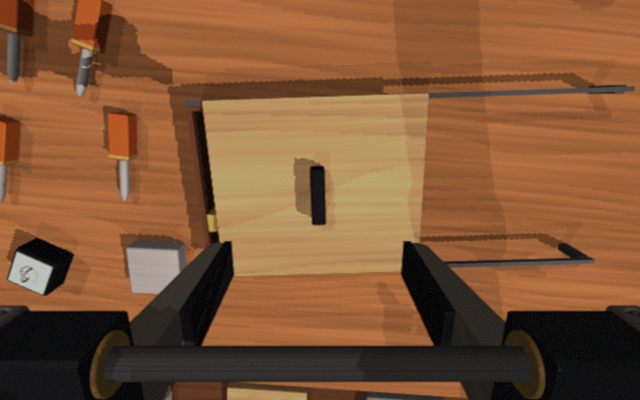

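```bash
python3 - <<'E'
from h import *
for p in ([.57,.073,.3],[.53,.33,.09],[.5,-.2,.1]):
  for k in (96,276):
    q=inverse_kinematics(p,rot(k)); print(p,k,None if q is None else np.round(q,0))
goto_joints([-7,24,0,92,0,64,90]); s=sense(); print(s['tool_pos'],s['ee_rot'][:,2],s['time_s'])
for p in ([.57,.073,.3],[.53,.33,.09],[.5,-.2,.1]):
  for k in (96,276):
    q=inverse_kinematics(p,rot(k)); print(p,k,None if q is None else np.round(q,0))
E
```

```text
[0.57, 0.073, 0.3] 96 [ 31.  26. -55.  96.  22.  70.  67.]
[0.57, 0.073, 0.3] 276 [   7.   18.  -22.   97.    7.   66. -101.]
[0.53, 0.33, 0.09] 96 [ -3.  44. -45.  99.  38.  54.  32.]
[0.53, 0.33, 0.09] 276 [ -25.   35.  -14.  101.   11.   46. -128.]
[0.5, -0.2, 0.1] 96 [ 52.  35. -44. 111.  32.  47.  87.]
[0.5, -0.2, 0.1] 276 [ 28.  27. -13. 113.   9.  41. -74.]
[0.63541642 0.04485753 0.26345202] [-1.22447297e-01  9.92474947e-01  3.72265625e-04] 3.7583
[0.57, 0.073, 0.3] 96 [-10.  16.  -1.  98.   0.  66.  85.]
[0.57, 0.073, 0.3] 276 [-64.  33.  78. 101. -34.  74. -62.]
[0.53, 0.33, 0.09] 96 [-32.  34.  -5. 101.   4.  45.  58.]
[0.53, 0.33, 0.09] 276 [-81.  62.  76. 104. -65.  72. -68.]
[0.5, -0.2, 0.1] 96 [ 15.  26.   4. 113.  -3.  40. 117.]
[0.5, -0.2, 0.1] 276 [-33.  55.  77. 116. -61.  65. -12.]
```

```bash
cat >> h.py <<'E'
def down(p,jaw=96.0,f=None):
    R=rot(jaw)
    if f: return line_to(p,R,f)
    reach(p,R)
E
python3 - <<'E'
from h import *
down([.565,.073,.33]); 
i,im=look('wrist','w2'); np.save('w2.npy',i,allow_pickle=True)
b=((im.max(2)<50)).astype(np.uint8)
n,l,s,c=cv2.connectedComponentsWithStats(b)
for k in range(1,n):
    if 100<s[k,4]<8000: print(s[k],c[k],cast(i,c[k],0.087))
print(sense()['time_s'])
E
```

```text
[ 16   0  16  10 124] [23.9516129  4.0483871] [[ 0.42464631 -0.24056867  0.087     ]]
[ 94   8  14  21 150] [100.12  18.7 ] [[ 0.43013005 -0.16479581  0.087     ]]
[193  90  20 106 924] [203.23160173 140.88203463] [[ 0.54424893 -0.0587982   0.087     ]]
[312 149  14  59 778] [318.4344473  177.97300771] [[0.57357255 0.07583827 0.087     ]]
[208 215  11  30 236] [212.91949153 228.81779661] [[ 0.65079213 -0.04635265  0.087     ]]
[  11  219   58   58 1278] [ 44.72535211 241.66588419] [[ 0.68980014 -0.25411183  0.087     ]]
[431 234 162  18 442] [541.37330317 245.739819  ] [[0.63088325 0.3618888  0.087     ]]
4.2917
```

View pics/w2.png

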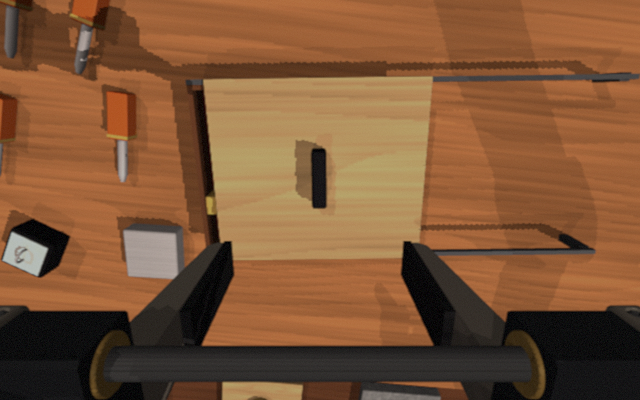

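The wrist view shows the bar at about (318,178), which gives (0.573,0.075) and agrees with the top camera. Now I'll grasp the bar and slide the cover towards case +y.

```bash
python3 - <<'E'
from h import *
R=rot(96.4); p=np.array([.5737,.0748,0])
line_to(p+[0,0,.14],R,.25)
line_to(p+[0,0,.082],R,.1,guard=15)
gripper_close(25); s=sense(); print(s['gripper_width']*92,s['tool_pos'],s['time_s'])
yd=np.array([np.cos(np.radians(96.4)),np.sin(np.radians(96.4)),0])
t=s['tool_pos']
hit=line_to(t+yd*.275,R,.12,guard=12)
s=sense(); print(hit,s['tool_pos'],(s['tool_pos']-t)@yd,s['ft_force'],s['time_s'])
E
```

```text
18.101929741090935 [0.57365793 0.07492674 0.08196189] 7.0417
True [0.54544177 0.31503749 0.08192754] 0.24175958290856855 [-0.12660423 -2.62720252  4.33505144] 8.8167
```

```bash
python3 - <<'E'
from h import *
R=rot(96.4); t=sense()['tool_pos']
ungrasp(); line_to(t+[0,0,.08],R,.25)
reach([.50,.06,.36],R)
i,im=look('wrist','w3'); np.save('w3.npy',i,allow_pickle=True)
i,im=look('top','t3')
o=cv2.resize(im[110:270,150:500],None,fx=2.2,fy=2.2,interpolation=cv2.INTER_CUBIC); cv2.imwrite('pics/t3z.png',o[:,:,::-1])
print(sense()['time_s'])
E
```

```text
11.7833
```

View pics/w3.png

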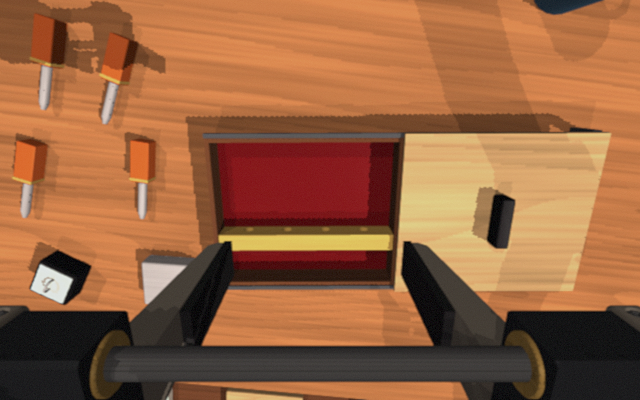

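View pics/t3z.png

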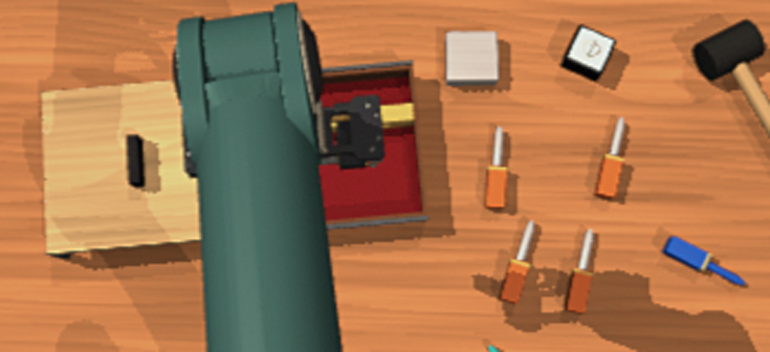

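The cover is clear of the opening, and the red interior with the brass plate shows at cols 215-395. I'll take a better-centred view to measure the case.

```bash
python3 - <<'E'
from h import *
R=rot(96.4); reach([.60,.05,.33],R)
i,im=look('wrist','w4'); np.save('w4.npy',i,allow_pickle=True)
cv2.imwrite('pics/w4z.png',cv2.resize(im[50:250,180:450],None,fx=2.9,fy=2.9,interpolation=cv2.INTER_CUBIC)[:,:,::-1])
print(-i['R'].T@i['t'],sense()['time_s'])
E
```

```text
[0.51608587 0.04169928 0.47901926] 12.3333
```

View pics/w4z.png

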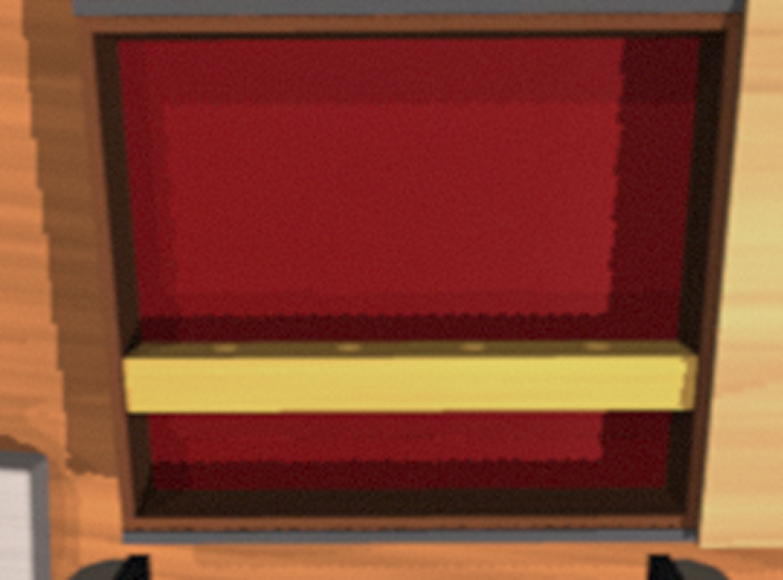

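The zoomed view shows the inner wall-top corners at about (94,34), (725,32), (686,515) and (137,517). The brass plate's top face spans (127,358)-(690,353) to (127,412)-(690,409). I'll cast these onto their planes.

```bash
python3 - <<'E'
from h import *
i=np.load('w4.npy',allow_pickle=True).item()
z=lambda a:(np.array(a,float)+.5)/2.9-.5+[180,50]
A=cast(i,z([(94,34),(725,32),(686,515),(137,517)]),.05)
B=cast(i,z([(127,358),(690,353),(690,409),(127,412)]),.046)
print(A,A.mean(0));print(B,B.mean(0))
def ang(a,b): d=b-a; return np.linalg.norm(d),np.degrees(np.arctan2(d[1],d[0]))
print([ang(A[0],A[1]),ang(A[3],A[2]),ang(A[0],A[3]),ang(A[1],A[2])])
print([ang(B[0],B[1]),ang(B[3],B[2]),ang(B[0],B[3])])
# nominal inner rect x +-104,y+-127
import scipy.optimize as so
mod=np.array([(-.104,-.127),(-.104,.127),(.104,.127),(.104,-.127),(.030,-.127),(.030,.127),(.054,.127),(.054,-.127)])
obs=np.r_[A,B][:,:2]
def res(p):
    c,s=np.cos(p[2]),np.sin(p[2]); r=mod@np.array([[c,s],[-s,c]])+p[:2]-obs; r[5:7]*=[1,.2]; return r.ravel()
r=so.least_squares(res,[.57,.06,.11],loss='soft_l1',f_scale=.002); print(r.x,np.degrees(r.x[2])); print(np.round(res(r.x).reshape(-1,2)*1000,1))
E
```

```text
[[ 0.49187022 -0.08310545  0.05      ]
 [ 0.46296853  0.16672409  0.05      ]
 [ 0.66748369  0.19173393  0.05      ]
 [ 0.69669917 -0.05878045  0.05      ]] [0.5797554  0.05414303 0.05      ]
[[ 0.62348378 -0.06676423  0.046     ]
 [ 0.59342962  0.17987003  0.046     ]
 [ 0.61860176  0.18492243  0.046     ]
 [ 0.64827479 -0.06596285  0.046     ]] [0.62094749 0.05801635 0.046     ]
[(np.float64(0.25149574121094287), np.float64(96.59896519394128)), (np.float64(0.25221220510486225), np.float64(96.65189928744363)), (np.float64(0.2062682810208622), np.float64(6.772592238081915)), (np.float64(0.2060386883505993), np.float64(6.971994312194059))]
[(np.float64(0.24845867420030587), np.float64(96.9476506821119)), (np.float64(0.252633956670525), np.float64(96.74522558372095)), (np.float64(0.024803960560160664), np.float64(1.8514658791426635))]
[0.579466   0.0543268  0.11773472] 6.745702804631104
[[-0.8 -0.9]
 [-1.7  1.5]
 [ 0.3  0.9]
 [ 1.  -0.8]
 [ 0.7 -1.5]
 [ 0.9  0.8]
 [-0.4  0.4]
 [-0.3  0.5]]
```

```bash
cat >> h.py <<'E'
YAW=np.radians(6.7); O=np.array([.5795,.0538]); CX=np.array([np.cos(YAW),np.sin(YAW)]); CY=np.array([-CX[1],CX[0]])
def c2w(x,y,z): return np.r_[O+CX*x+CY*y,z]
def mandrels(i,im,minarea=300,dbg=None):
    """orange handles -> (handle centre xy, axis angle deg). handle top face z=.026; direction to the rod."""
    h=cv2.cvtColor(im,cv2.COLOR_RGB2HSV)
    m=((h[:,:,0]<=11)&(h[:,:,1]>185)&(h[:,:,2]>90)).astype(np.uint8)
    m=cv2.morphologyEx(m,cv2.MORPH_OPEN,np.ones((3,3),np.uint8))
    n,l,s,c=cv2.connectedComponentsWithStats(m); out=[]
    rodm=((h[:,:,1]<70)&(h[:,:,2]>90)).astype(np.uint8)
    for k in range(1,n):
        if s[k,4]<minarea: continue
        cnt=max(cv2.findContours((l==k).astype(np.uint8),0,1)[0],key=cv2.contourArea)
        P=cast(i,cnt[:,0,:],.026)[:,:2]
        r=cv2.minAreaRect((P*1000).astype(np.float32)); box=cv2.boxPoints(r)/1000
        out.append((s[k],c[k],r,box))
    return out,m
E
python3 - <<'E'
from h import *
R=rot(90); reach([.59,-.26,.33],R)
i,im=look('wrist','w5'); np.save('w5.npy',i,allow_pickle=True)
o,m=mandrels(i,im)
for s,c,r,b in o: print(s,np.round(c),np.round(r[0],1),np.round(r[1],1),r[2])
print(sense()['time_s'])
h=cv2.cvtColor(im,cv2.COLOR_RGB2HSV);print(h[60:160:8,330])
E
```

```text
[337   0  27  24 463] [350.  10.] [ 409.9 -218.9] [25.9 25.8] 75.47667694091797
[358  93  24  43 699] [368. 112.] [ 530.5 -190.1] [26.4 52.7] 86.87647247314453
[232 108  28  44 930] [246. 130.] [ 550.4 -349.4] [28.7 54.1] 77.52494049072266
13.5667
[[  9  70 110]
 [ 11  24 168]
 [ 11  23 187]
 [ 12 163 200]
 [ 12 158 184]
 [ 12 161 200]
 [ 12 162 198]
 [ 12 162 201]
 [ 12 161 197]
 [ 12 162 198]
 [ 12 160 194]
 [ 12 163 189]
 [ 12 161 195]]
```

View pics/w5.png

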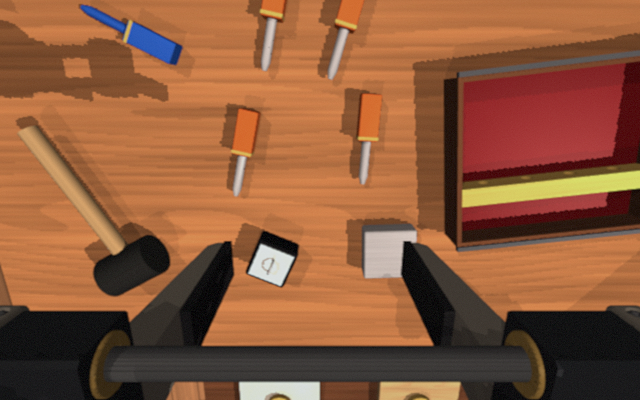

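The wrist view shows mandrel A's handle at (368,112), B's at (246,130), and two more at the top edge near (272,10) and (350,10). All rods point +x. The fully opened gripper is 128 mm wide, so it would hit the side wall at the outer holes. There I'll insert with the tail yawed towards the middle, release, straighten the mandrel and push it home with closed fingers. I'll pick A first.

```bash
cat >> h.py <<'E'
def axis(box_mm_rect):
    """from (s,c,r,b): rear point, axis angle deg, handle centre (m)"""
    r,b=box_mm_rect[2],box_mm_rect[3]
    e=[b[1]-b[0],b[2]-b[1]]; u=max(e,key=np.linalg.norm); L=np.linalg.norm(u); u=u/L
    if u[0]<0: u=-u
    c=np.array(r[0])/1000
    return c-u*L/2,np.degrees(np.arctan2(u[1],u[0])),L
def pick(rear,ang,zt=.0225,off=.013,eff=45):
    u=np.array([np.cos(np.radians(ang)),np.sin(np.radians(ang))]); p=rear+u*off; R=rot(ang+90)
    reach(np.r_[p,.12],R); line_to(np.r_[p,zt],R,.15,guard=15)
    gripper_close(eff); s=sense(); print('grip mm',s['gripper_width']*92,s['tool_pos'],'t',s['time_s'])
    line_to(np.r_[p,.13],R,.2)
E
python3 - <<'E'
from h import *
i=np.load('w5.npy',allow_pickle=True).item(); im=cv2.cvtColor(cv2.imread('pics/w5.png'),cv2.COLOR_BGR2RGB)
o,m=mandrels(i,im)
A=[x for x in o if abs(x[1][0]-368)<8][0]; a=axis(A); print(a)
cv2.imwrite('pics/w5z.png',cv2.resize(im[80:200,200:400],None,fx=4,fy=4,interpolation=cv2.INTER_CUBIC)[:,:,::-1])
pick(a[0],a[1])
print(sense()['ft_force'])
look('side','s5'); look('wrist','w6')
E
```

```text
(array([ 0.50414168, -0.18867465]), np.float32(-3.1235375), np.float32(0.052747887))
grip mm 25.71126312035286 [ 0.5171069  -0.1893593   0.02245582] t 16.3
[ 0.55327984  0.30202848 -2.46387751]
```

View pics/w5z.png

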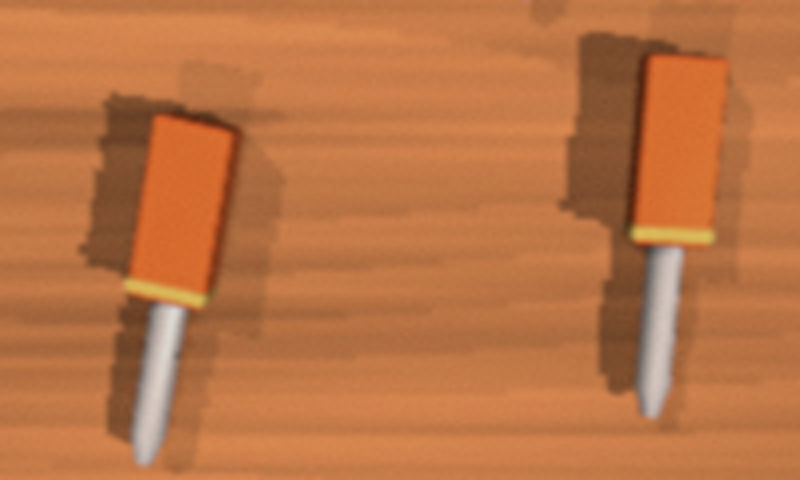

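View pics/s5.png

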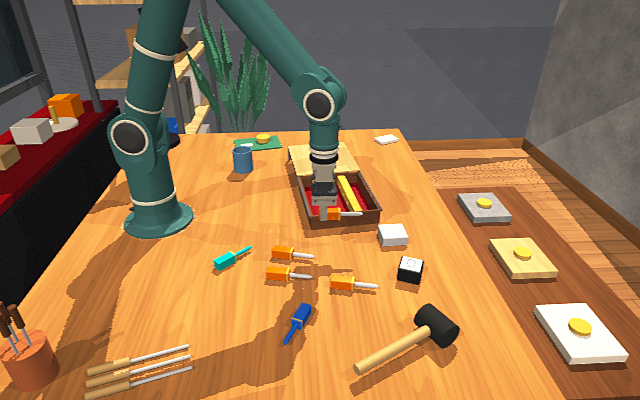

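View pics/w6.png

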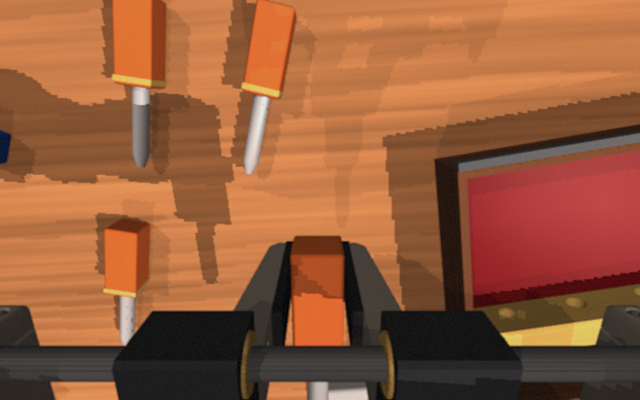

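Mandrel A is held level. In the wrist view its rear top edge is at about row 266 and its bottom edge at about row 237. I'll check the axial grip offset from those edges.

```bash
python3 - <<'E'
from h import *
i=info('wrist'); s=sense(); t=s['tool_pos']; u=-np.array(s['ee_rot'])[:,1]
print(t,u)
im=cv2.cvtColor(cv2.imread('pics/w6.png'),cv2.COLOR_BGR2HSV)
print([(r,im[r,318].tolist()) for r in range(230,302,2)])
for r,z in ((237,t[2]-.0225),(266,t[2]-.0225+.026)):
    P=cast(i,(318,r),z)[0]; print(r,(P-t)@u)
# predicted rows if the offset is .013
for dz in (0,.026): print(proj(i,t-u*.013+[0,0,-.0225+dz]))
E
```

```text
[ 0.5159099  -0.18893366  0.12832703] [ 0.99851346 -0.05441316 -0.00317546]
[(230, [12, 159, 213]), (232, [12, 160, 212]), (234, [12, 159, 205]), (236, [10, 186, 115]), (238, [9, 214, 99]), (240, [9, 205, 102]), (242, [9, 202, 101]), (244, [9, 205, 102]), (246, [8, 203, 102]), (248, [10, 210, 103]), (250, [8, 189, 105]), (252, [9, 205, 103]), (254, [9, 211, 127]), (256, [9, 206, 162]), (258, [9, 205, 173]), (260, [9, 205, 177]), (262, [9, 200, 177]), (264, [9, 202, 177]), (266, [9, 203, 178]), (268, [9, 205, 177]), (270, [10, 204, 176]), (272, [9, 201, 178]), (274, [9, 201, 176]), (276, [9, 199, 177]), (278, [9, 200, 177]), (280, [9, 205, 175]), (282, [9, 199, 177]), (284, [9, 202, 168]), (286, [9, 199, 146]), (288, [9, 204, 149]), (290, [9, 199, 147]), (292, [9, 198, 148]), (294, [9, 203, 222]), (296, [10, 200, 226]), (298, [10, 197, 226]), (300, [10, 198, 227])]
237 -0.011154729534609019
266 -0.007366391207150171
[[316.13139335 233.99828071]]
[[316.04310327 255.20910307]]
```

```bash
cat >> h.py <<'E'
G=.107   # TCP to tip
def tcp_tip(x,y,th,z,g=G):
    a=np.radians(th); return c2w(x-g*np.cos(a),y-g*np.sin(a),z)
def w2c(p): d=np.asarray(p)[:2]-O; return np.array([d@CX,d@CY])
def crot(th): return rot(6.7+th+90)
ZC=.0335
E
python3 - <<'E'
from h import *
th=-18; y=-.087-.0039; R=crot(th)
reach(tcp_tip(.024,y,th,.13),R)
print(line_to(tcp_tip(.024,y,th,ZC),R,.08,guard=8)); s=sense(); print(s['tool_pos'],tcp_tip(.024,y,th,ZC),s['ft_force'],s['time_s'])
look('top','t7'); i,im=look('wrist','w7')
E
```

```text
False
[ 0.50943381 -0.0127027   0.03396929] [ 0.5090157  -0.01271288  0.0335    ] [ 0.99955604 -0.84814491 -2.61869272] 19.1917
```

View pics/w7.png

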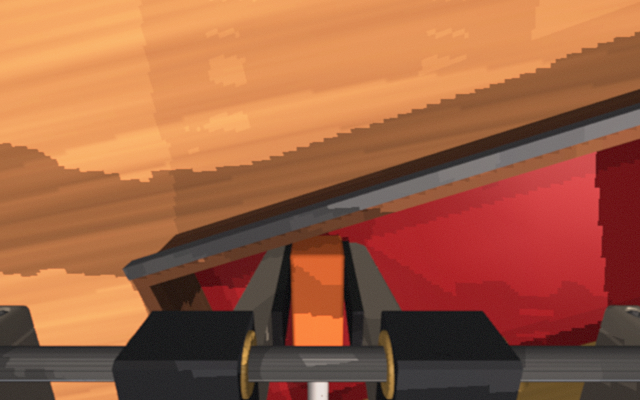

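The mandrel is down inside the case without contact. Next I advance it into the hole.

```bash
python3 - <<'E'
from h import *
th=-18; y=-.087-.0039; R=crot(th)
h=line_to(tcp_tip(.044,y,th,ZC),R,.04,guard=8); s=sense(); print(h,w2c(s['tool_pos']),w2c(tcp_tip(.044,y,th,ZC)),s['ft_force'],s['time_s'])
E
```

```text
False [-0.05773034 -0.05795131] [-0.05776305 -0.05783518] [ 0.34280118 -0.42018299 -2.06947228] 19.9417
```

```bash
python3 - <<'E'
from h import *
th=-18; R=crot(th); t=sense()['tool_pos']
ungrasp(); print(sense()['ft_force'])
line_to(t+[0,0,.07],R,.15)
p=c2w(-.06,-.03,.13); reach(p,crot(0))
i,im=look('wrist','w8'); np.save('w8.npy',i,allow_pickle=True); print(sense()['time_s'])
E
```

```text
[-0.2782013   0.23033286 -0.6010166 ]
21.9833
```

View pics/w8.png

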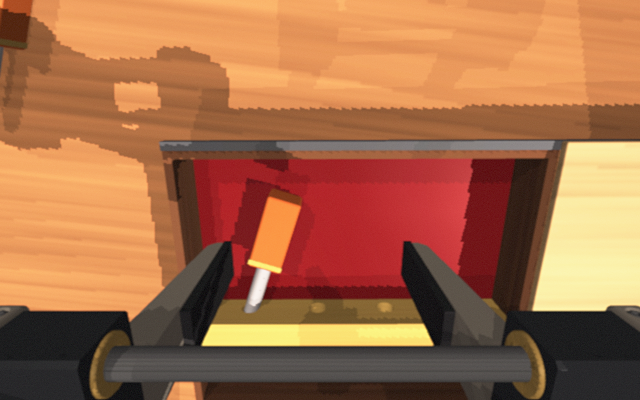

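The handle sits at (275,230) and the rod runs into the plate near (252,308). I'll check numerically that it is in the hole.

```bash
python3 - <<'E'
from h import *
i=np.load('w8.npy',allow_pickle=True).item(); im=cv2.cvtColor(cv2.imread('pics/w8.png'),cv2.COLOR_BGR2RGB)
print('hole0 mouth',proj(i,c2w(.03,-.087,.023)),'hole1',proj(i,c2w(.03,-.029,.023)),'plate top edge',proj(i,c2w(.03,-.087,.046)))
th=np.radians(-18);print('exp tip',proj(i,c2w(.044,-.0909,.023)),'exp rear top',proj(i,c2w(.044-.12*np.cos(th),-.0909-.12*np.sin(th),.036)))
cv2.imwrite('pics/w8z.png',cv2.resize(im[180:340,180:420],None,fx=3.3,fy=3.3,interpolation=cv2.INTER_CUBIC)[:,:,::-1])
E
```

```text
hole0 mouth [[250.15650728 307.54500446]] hole1 [[317.39206105 307.35960318]] plate top edge [[244.84241432 324.50236063]]
exp tip [[246.66787461 321.38167723]] exp rear top [[283.54794152 200.91779908]]
```

View pics/w8z.png

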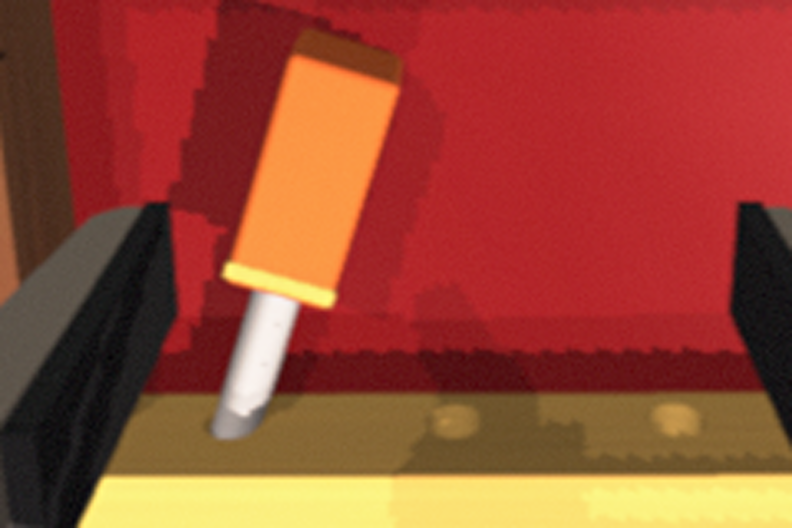

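The hole mouths line up with their projections to about 1 px, and rear and rod are where expected, so the rod is about 14 mm in. Now I straighten it and push it home.

```bash
cat >> h.py <<'E'
def straighten(sg,xp=-.058):
    """sg=-1 hole0, +1 hole3; closed fingers push the handle's inner side to y=sg*.087"""
    R=crot(0); gripper_close(20); print('closed',sense()['gripper_width']*92)
    line_to(c2w(xp,sg*.012,.10),R,.2); line_to(c2w(xp,sg*.012,ZC),R,.12,guard=8)
    h=line_to(c2w(xp,sg*.0560,ZC),R,.06,guard=10); s=sense(); print('str',h,w2c(s['tool_pos']),s['ft_force'])
    line_to(c2w(xp,sg*.050,ZC),R,.06); line_to(c2w(xp,sg*.050,.10),R,.2)
def home(y,xs=-.0905,xe=-.036):
    """closed fingers push the rear end along +x until the shoulder meets the plate"""
    R=crot(0)
    line_to(c2w(xs,y,.10),R,.2); h=line_to(c2w(xs,y,ZC),R,.1,guard=8); s=sense(); print('down',h,w2c(s['tool_pos']),s['tool_pos'][2],s['ft_force'])
    if h: return False
    h=line_to(c2w(xe,y,ZC),R,.05,guard=14); s=sense(); print('push',h,w2c(s['tool_pos']),s['ft_force'],s['time_s'])
    return h
E
python3 - <<'E'
from h import *
straighten(-1)
reach(c2w(-.06,-.03,.13),crot(0))
i,im=look('wrist','w9'); np.save('w9.npy',i,allow_pickle=True)
print('exp rear top',proj(i,c2w(.044-.12,-.087,.036)),sense()['time_s'])
E
```

```text
closed 0.41636321785378716
str False [-0.05788615 -0.05604561] [0.4910744  0.09942989 0.13672338]
exp rear top [[237.49205076 192.47737851]] 26.2917
```

View pics/w9.png

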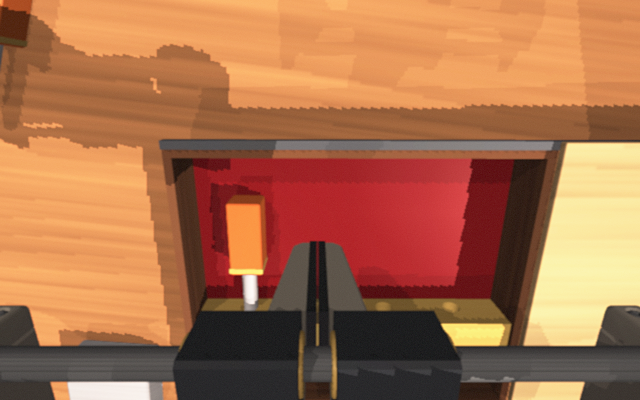

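The handle is now straight, with its rear top edge at about (246,197). I'll check its y and then push.

```bash
python3 - <<'E'
from h import *
i=np.load('w9.npy',allow_pickle=True).item()
for p in ((228,198),(265,197),(246.5,198),(230,270),(264,270)): print(p,w2c(cast(i,p,.036)[0])*1000)
E
```

```text
(228, 198) [-71.74864594 -94.29970719]
(265, 197) [-72.5649824  -66.91934025]
(246.5, 198) [-71.77140243 -80.62650792]
(230, 270) [-12.33710669 -97.19066743]
(264, 270) [-12.37915045 -70.31292562]
```

```bash
sed -i 's/sg\*.0560/sg*.0620/; s/sg\*.050/sg*.055/g' h.py && python3 - <<'E'
from h import *
R=crot(0)
line_to(c2w(-.058,-.045,.10),R,.2); line_to(c2w(-.058,-.045,ZC),R,.12,guard=8)
print(line_to(c2w(-.058,-.062,ZC),R,.06,guard=10)); line_to(c2w(-.058,-.055,ZC),R,.1); line_to(c2w(-.058,-.055,.10),R,.2)
home(-.087,xs=-.088)
t=sense()['tool_pos']; line_to(t-np.r_[CX*.006,0],R,.05); t=sense()['tool_pos']; line_to(t+[0,0,.08],R,.2)
reach(c2w(-.06,-.03,.14),R)
i,im=look('wrist','w10'); np.save('w10.npy',i,allow_pickle=True); print(sense()['time_s'],proj(i,c2w(-.03,-.087,.036)),proj(i,c2w(.03,-.087,.036)))
E
```

```text
False
down False [-0.08760207 -0.08696401] 0.03373375002189094 [-0.22778639  0.02839303  0.75625177]
push True [-0.04110404 -0.08679221] [ 0.39564569 -0.01345877 -0.01727969] 30.6
31.8167 [[243.52044875 245.82902646]] [[247.79463536 310.36528484]]
```

View pics/w10.png

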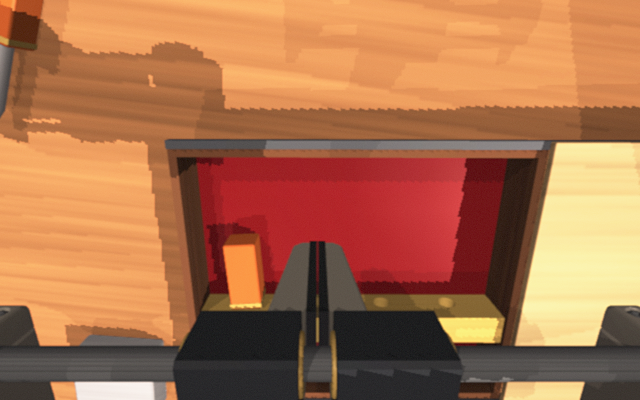

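Mandrel A is home: its rear edge is at row 246 against 245.8 expected. Now I re-measure the remaining mandrels.

```bash
python3 - <<'E'
from h import *
ungrasp(); reach([.52,-.28,.33],rot(90))
i,im=look('wrist','w11'); np.save('w11.npy',i,allow_pickle=True)
o,m=mandrels(i,im)
for x in o: print(np.round(x[1]),np.round(x[2][1],1),axis(x))
print(sense()['time_s'])
E
```

```text
[294.  52.] [26.9 52.1] (array([ 0.35990579, -0.30022187]), np.float32(-11.47635), np.float32(0.052121855))
[367.  61.] [27.1 52.5] (array([ 0.37193899, -0.20849419]), np.float32(-16.852592), np.float32(0.05247919))
[263. 183.] [27.2 54.6] (array([ 0.52311115, -0.34412293]), np.float32(-12.921773), np.float32(0.054580152))
34.5667
```

View pics/w11.png

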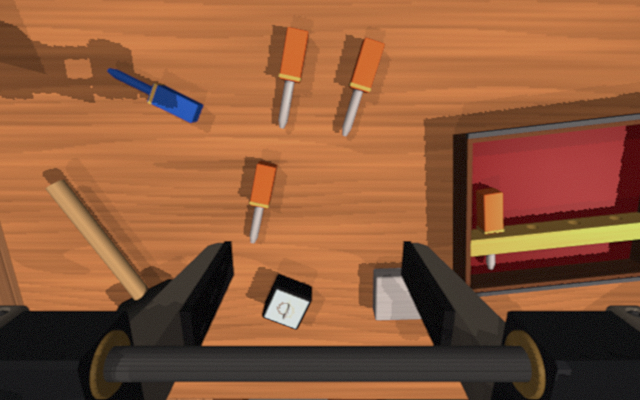

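View: A's rod shows behind the plate at (490,262). The remaining handles are B at (263,183), C at (367,61) and D at (294,52). B goes to hole 3.

```bash
cat >> h.py <<'E'
def inhand():
    """axial distance TCP->handle rear, from the rear top edge in the wrist view"""
    i=info('wrist'); s=sense(); t=np.array(s['tool_pos']); u=-np.array(s['ee_rot'])[:,1]; im=camera('wrist')
    c=int(round(proj(i,t-u*.013+[0,0,.0035])[0,0])); v=cv2.cvtColor(im,cv2.COLOR_RGB2HSV)[:,c-3:c+4].astype(float).mean(1)
    org=(v[:,0]<11)&(v[:,1]>185); rows=[r for r in range(215,285) if org[r:r+4].all()]
    if not rows: print('no handle seen'); return None
    b=rows[0]; P=cast(i,(c,b-.5),t[2]-.0225)[0]; print('rear bottom row',b,'offset mm',(P-t)@u*1000); return -(P-t)@u
def outer(sg,g=.107):
    th=18*sg; y=sg*.0909; R=crot(th)
    reach(tcp_tip(.024,y,th,.13,g),R)
    h=line_to(tcp_tip(.024,y,th,ZC,g),R,.1,guard=8)
    if h: print('descent hit',sense()['ft_force']); return False
    h=line_to(tcp_tip(.044,y,th,ZC,g),R,.04,guard=8); s=sense(); print('adv',h,w2c(s['tool_pos'])-w2c(tcp_tip(.044,y,th,ZC,g)),s['ft_force'])
    return not h
E
python3 - <<'E'
from h import *
i=np.load('w11.npy',allow_pickle=True).item(); im=cv2.cvtColor(cv2.imread('pics/w11.png'),cv2.COLOR_BGR2RGB)
o,m=mandrels(i,im)
B=[x for x in o if abs(x[1][0]-263)<8][0]; r,a,L=axis(B); u=np.array([np.cos(np.radians(a)),np.sin(np.radians(a))])
pick(r+u*(L-.0527),a); look('wrist','w12'); f=inhand()
if f and abs(f-.013)<.004:
    g=.12-f; ok=outer(1,g); print(ok,sense()['time_s'])
E
```

```text
grip mm 25.643960383468357 [ 0.53755151 -0.34754346  0.02244043] t 37.2667
rear bottom row 237 offset mm -11.502246526314522
adv False [-8.14005361e-05 -5.19729061e-05] [-0.18601142 -0.5894284  -1.07782857]
True 41.475
```

View pics/w12.png

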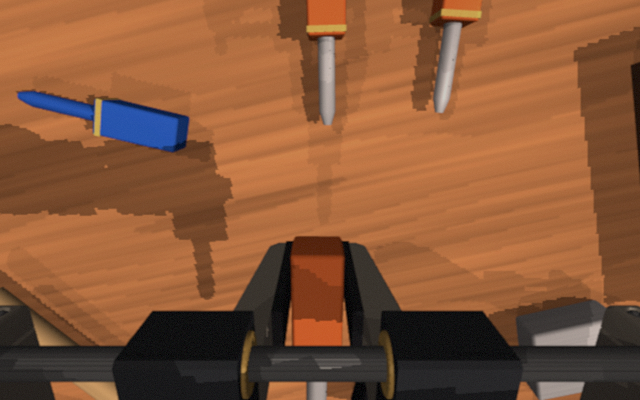

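B was held well and slid into hole 3 with no resistance. Now release, straighten and push home.

```bash
python3 - <<'E'
from h import *
R=crot(18); t=sense()['tool_pos']
ungrasp(); print(sense()['ft_force']); line_to(t+[0,0,.07],R,.15)
reach(c2w(-.058,.02,.12),crot(0)); 
i,im=look('wrist','w13a')
straighten(1)
reach(c2w(-.06,.03,.13),crot(0))
i,im=look('wrist','w13'); np.save('w13.npy',i,allow_pickle=True); print(sense()['time_s'])
print('exp rear',proj(i,c2w(-.074,.087,.036)))
E
```

```text
[-0.44850262  0.15865559 -0.58116458]
closed 0.5946584595966025
str False [-0.0579013   0.06188283] [ 0.18807839 -0.38418141  0.58615521]
47.8833
exp rear [[394.97468596 195.13201532]]
```

View pics/w13a.png

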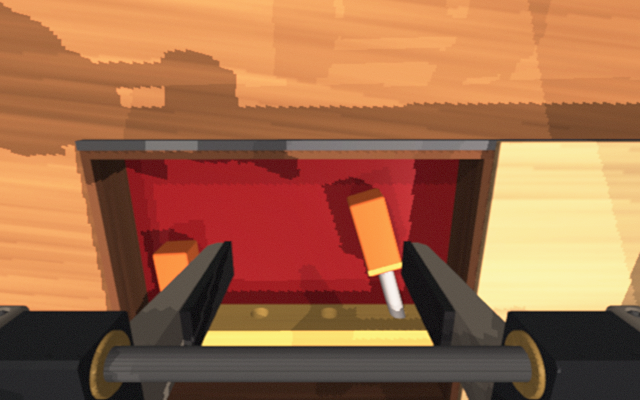

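View pics/w13.png

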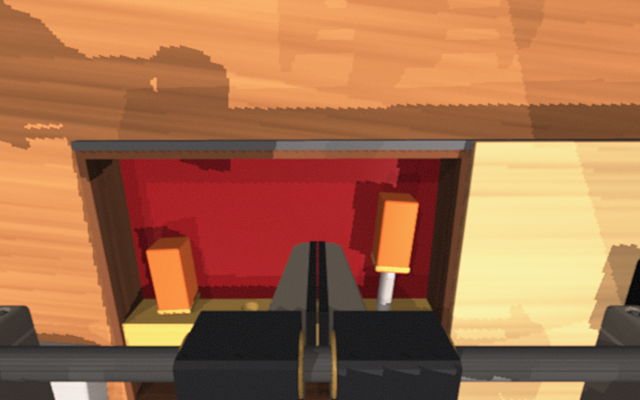

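B is straight, with its rear at (397,197) against (395,195) expected. Push home.

```bash
python3 - <<'E'
from h import *
R=crot(0)
home(.087,xs=-.088)
t=sense()['tool_pos']; line_to(t-np.r_[CX*.006,0],R,.05); t=sense()['tool_pos']; line_to(t+[0,0,.08],R,.2)
reach(c2w(-.06,0,.16),R); ungrasp()
i,im=look('wrist','w14'); np.save('w14.npy',i,allow_pickle=True)
print('exp',proj(i,c2w(-.03,.087,.036)),proj(i,c2w(-.03,-.087,.036)))
reach([.50,-.25,.33],rot(80))
i,im=look('wrist','w15'); np.save('w15.npy',i,allow_pickle=True)
o,m=mandrels(i,im)
for x in o: print(np.round(x[1]),np.round(x[2][1],1),axis(x))
print(sense()['time_s'])
E
```

```text
down False [-0.08748524  0.08685671] 0.033888934252503417 [-1.04357344  0.10958403 -0.43836082]
push True [-0.04117152  0.08680009] [-0.74564715  0.46986528  0.70792984] 50.1417
exp [[417.65781304 234.59223949]] [[215.2087782  234.65149047]]
[328.  76.] [25.7 52. ] (array([ 0.37185822, -0.20802114]), np.float32(-15.929631), np.float32(0.052009266))
[256.  79.] [28.3 52.3] (array([ 0.35995291, -0.29894259]), np.float32(-12.308297), np.float32(0.052288167))
54.1917
```

View pics/w14.png

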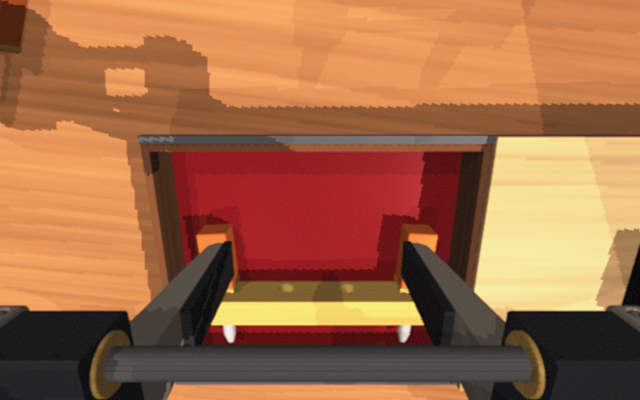

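View pics/w15.png

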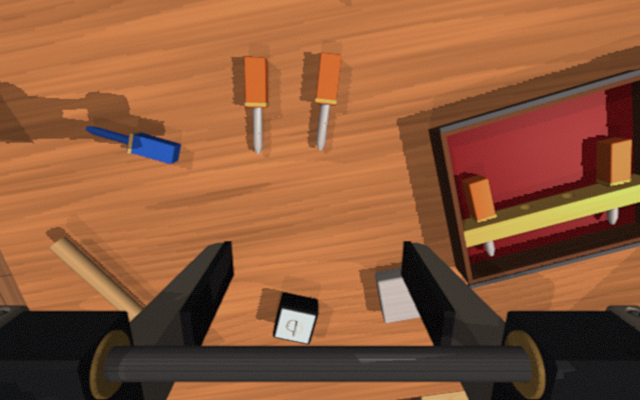

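A and B are both home, with tips showing behind the plate at (229,333) and (404,333). C is at (328,76) and D at (256,79), unmoved. C goes straight into hole 1.

```bash
cat >> h.py <<'E'
def inner(y,g):
    R=crot(0)
    reach(tcp_tip(.024,y,0,.13,g),R)
    h=line_to(tcp_tip(.024,y,0,ZC,g),R,.1,guard=8)
    if h: print('descent hit',sense()['ft_force']); return False
    h=line_to(c2w(-.047,y,ZC),R,.05,guard=8); s=sense(); print('adv',h,w2c(s['tool_pos']),s['ft_force'])
    return not h
E
python3 - <<'E'
from h import *
i=np.load('w15.npy',allow_pickle=True).item(); im=cv2.cvtColor(cv2.imread('pics/w15.png'),cv2.COLOR_BGR2RGB)
o,m=mandrels(i,im)
B=[x for x in o if abs(x[1][0]-328)<8][0]; r,a,L=axis(B)
pick(r,a); f=inhand()
if f and abs(f-.013)<.004:
    ok=inner(-.029,.12-f); print(ok,sense()['time_s'])
look('wrist','w16')
E
```

```text
grip mm 25.727890725544665 [ 0.38430061 -0.21160938  0.02246361] t 56.9583
rear bottom row 235 offset mm -12.738229153801907
descent hit [ 0.53181728 -0.63038909  6.74342654]
False 59.6917
```

View pics/w16.png

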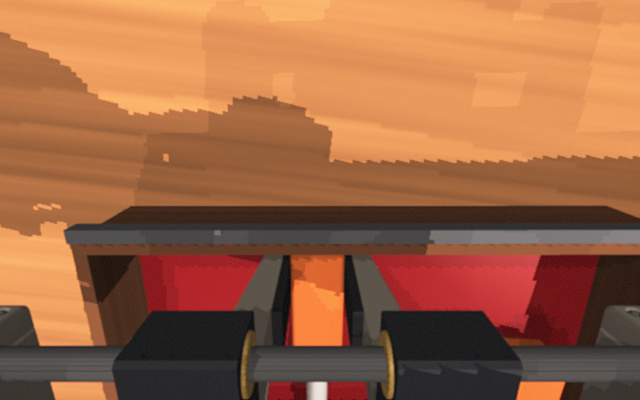

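```bash
python3 - <<'E'
from h import *
s=sense(); t=s['tool_pos']; print(t[2],w2c(t),s['ft_force'],s['moment'],w2c(t)[0]+.1073,w2c(t)[0]-.0127)
i,im=look('side','s16'); cv2.imwrite('pics/s16z.png',cv2.resize(im[140:240,270:400],None,fx=6,fy=5.5,interpolation=cv2.INTER_CUBIC)[:,:,::-1])
i=info('wrist'); print(proj(i,c2w(-.104,-.029,.05)),proj(i,t-np.r_[CX*.0127,.0225]),proj(i,t-np.r_[CX*.0127,-.0035]))
E
```

```text
0.0324583424677084 [-0.08428872 -0.02931633] [-1.32090856  0.68423787  6.70210714] [ 0.1018345  -0.14115561  0.04231069] 0.02301127544626408 -0.09698872455373593
[[316.51394448 255.20916581]] [[316.04990323 234.30513011]] [[315.90106238 255.57383133]]
```

View pics/s16z.png

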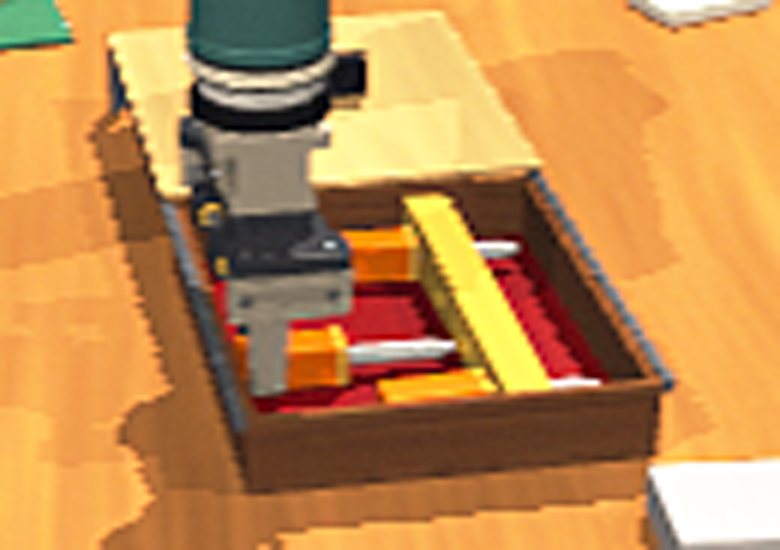

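The side view shows the mandrel level inside the case with its tip in front of the plate. The stop was only a touch on the floor (TCP z=32.5 mm). I'll raise it 1.5 mm and advance.

```bash
python3 - <<'E'
from h import *
R=crot(0); y=-.029; x=w2c(sense()['tool_pos'])[0]
line_to(c2w(x,y,.0345),R,.02); print(sense()['ft_force'],sense()['tool_pos'][2])
h=line_to(c2w(-.047,y,.0342),R,.05,guard=8); s=sense(); print('adv',h,w2c(s['tool_pos']),s['ft_force'],s['time_s'])
if not h:
    ungrasp(); t=sense()['tool_pos']; line_to(t+[0,0,.09],R,.2)
    line_to(c2w(-.080,y,.11),R,.2); look('wrist','w17')
E
```

```text
[-0.03725527 -0.30028588 -0.93223988] 0.034529107820071535
adv False [-0.04719252 -0.02902538] [ 0.08610615  0.50102469 -2.39884031] 61.0167
```

View pics/w17.png

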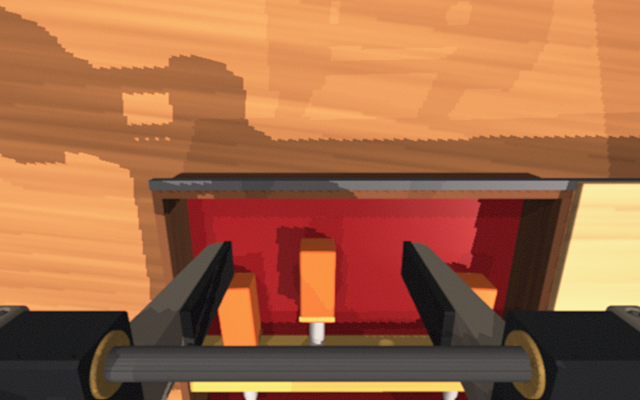

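C sits straight in hole 1 with its handle at (317,283). Push it home, then re-measure D.

```bash
python3 - <<'E'
from h import *
R=crot(0); gripper_close(20)
home(-.029,xs=-.082)
t=sense()['tool_pos']; line_to(t-np.r_[CX*.006,0],R,.05); t=sense()['tool_pos']; line_to(t+[0,0,.09],R,.2)
ungrasp(); reach([.50,-.25,.33],rot(80))
i,im=look('wrist','w18'); np.save('w18.npy',i,allow_pickle=True)
o,m=mandrels(i,im)
for x in o: print(np.round(x[1]),np.round(x[2][1],1),axis(x))
print(sense()['time_s'])
E
```

```text
down False [-0.08161899 -0.02905976] 0.03383292076613401 [ 0.40076597  0.23232959 -0.52782059]
push True [-0.04031359 -0.02896506] [-0.09801424 -0.35803851  0.94261253] 66.35
[256.  79.] [28.2 52.1] (array([ 0.35995508, -0.29911926]), np.float32(-11.595552), np.float32(0.052067723))
69.9167
```

View pics/w18.png

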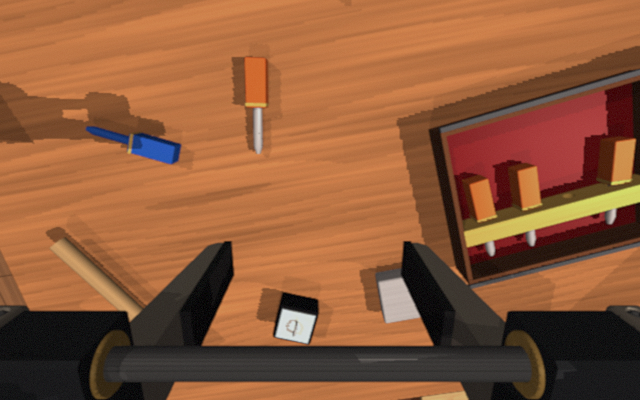

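Three are in. D is alone on the bench at (256,79) and hole 2 is free.

```bash
sed -i 's/^ZC=.0335/ZC=.0343/' h.py && python3 - <<'E'
from h import *
i=np.load('w18.npy',allow_pickle=True).item(); im=cv2.cvtColor(cv2.imread('pics/w18.png'),cv2.COLOR_BGR2RGB)
o,m=mandrels(i,im); r,a,L=axis(o[0])
pick(r,a); look('wrist','w19'); f=inhand(); ok=None
if f and abs(f-.013)<.004:
    ok=inner(.029,.12-f); print(ok,sense()['time_s'])
if ok:
    R=crot(0); ungrasp(); t=sense()['tool_pos']; line_to(t+[0,0,.09],R,.2)
    line_to(c2w(-.080,.029,.11),R,.2); look('wrist','w20')
E
```

```text
grip mm 25.425963808636062 [ 0.37264459 -0.30180235  0.02246945] t 72.7083
rear bottom row 236 offset mm -12.105172729220694
adv False [-0.04695228  0.02899972] [ 0.72749662 -0.97174415 -2.68585352]
True 76.95
```

View pics/w20.png

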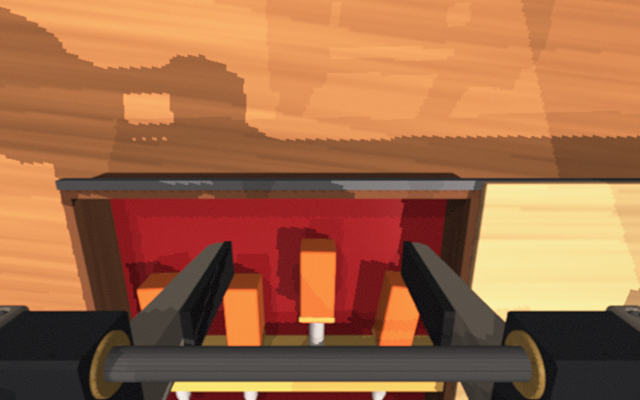

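D is in hole 2. I'll push it home, then re-press the others with a firmer guard so the shoulders meet the plate.

```bash
python3 - <<'E'
from h import *
R=crot(0); gripper_close(20)
def firm(y,xs):
    line_to(c2w(xs,y,.075),R,.25); h=line_to(c2w(xs,y,ZC),R,.12,guard=8)
    if h: print('down hit'); return
    h=line_to(c2w(-.034,y,ZC),R,.04,guard=22); s=sense(); print(y,h,w2c(s['tool_pos']),s['time_s'])
    t=s['tool_pos']; line_to(t-np.r_[CX*.006,0],R,.06); t=sense()['tool_pos']; line_to(np.r_[t[:2],.075],R,.25)
firm(.029,-.082)
firm(.087,-.055); firm(-.029,-.055); firm(-.087,-.055)
t=sense()['tool_pos']; line_to(np.r_[t[:2],.15],R,.25)
reach([.60,.05,.36],R); ungrasp()
i,im=look('wrist','w21'); np.save('w21.npy',i,allow_pickle=True)
cv2.imwrite('pics/w21z.png',cv2.resize(im[50:250,180:450],None,fx=2.9,fy=2.9,interpolation=cv2.INTER_CUBIC)[:,:,::-1])
for y in (-.087,-.029,.029,.087): print(y,((proj(i,[c2w(-.03,y,.036),c2w(.03,y,.036)])-[180,50])*2.9).round(1).tolist())
print(sense()['time_s'])
E
```

```text
0.029 False [-0.03972078  0.02900225] 82.475
0.087 True [-0.04263237  0.08685652] 84.4833
-0.029 False [-0.03968868 -0.02891415] 86.8333
-0.087 True [-0.04092809 -0.08676528] 88.8667
-0.087 [[221.8, 208.4], [228.3, 336.0]]
-0.029 [[346.9, 208.3], [348.8, 336.0]]
0.029 [[472.1, 208.3], [469.3, 336.0]]
0.087 [[597.2, 208.3], [589.8, 335.9]]
92.2417
```

View pics/w21z.png

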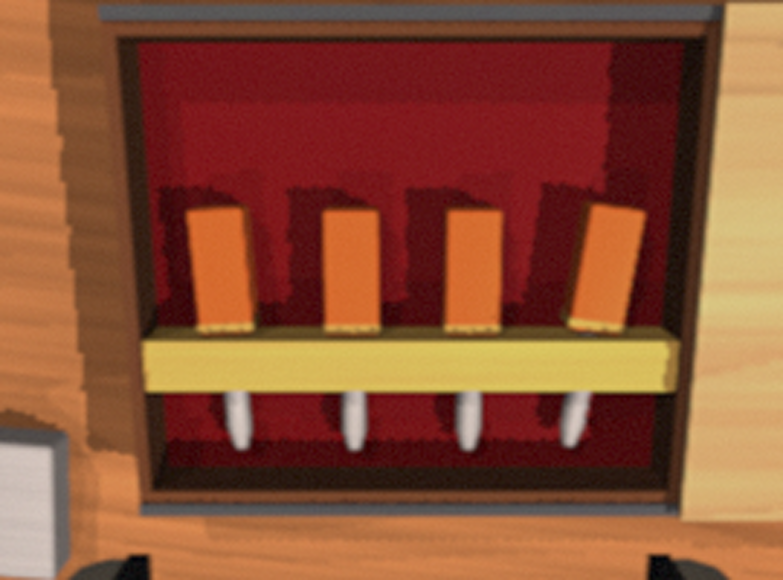

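All four are in, but B in hole 3 is yawed about 7°: its rear is at (617,208) against (597,208) expected. A is yawed about 2°. I'll press lightly on the rear faces and drag them sideways to straighten.

```bash
cat >> h.py <<'E'
def drag(y0,y1,press=6,push=.0025,xs=-.058):
    R=crot(0)
    line_to(c2w(xs,y0,.075),R,.25); h=line_to(c2w(xs,y0,ZC),R,.12,guard=8)
    if h: print('down hit'); return
    h=line_to(c2w(-.034,y0,ZC),R,.03,guard=press); s=sense(); x=w2c(s['tool_pos'])[0]; print('touch',h,x,s['ft_force'])
    line_to(c2w(x+push,y0,ZC),R,.02); print('press',sense()['ft_force'])
    line_to(c2w(x+push,y1,ZC),R,.02); s=sense(); print('dragged',w2c(s['tool_pos']),s['ft_force'],s['time_s'])
    t=s['tool_pos']; line_to(t-np.r_[CX*.008,0],R,.06); t=sense()['tool_pos']; line_to(np.r_[t[:2],.075],R,.25)
def view(name):
    R=crot(0); t=sense()['tool_pos']; line_to(np.r_[t[:2],.15],R,.25); reach([.60,.05,.36],R)
    i,im=look('wrist',name); cv2.imwrite(f'pics/{name}z.png',cv2.resize(im[50:250,180:450],None,fx=2.9,fy=2.9,interpolation=cv2.INTER_CUBIC)[:,:,::-1])
    for y in (-.087,-.029,.029,.087): print(y,((proj(i,[c2w(-.03,y,.036),c2w(.03,y,.036)])-[180,50])*2.9).round(1).tolist())
    print(sense()['time_s'])
E
python3 - <<'E'
from h import *
gripper_close(20); t=sense()['tool_pos']
reach(c2w(-.058,.097,.13),crot(0))
drag(.098,.086)
view('w22')
E
```

```text
touch True -0.04204406059930877 [-0.31292894 -0.33523973  0.24617028]
press [-5.32680657 -1.1197135   3.26914362]
dragged [-0.0405148  0.0861344] [-5.07501319  1.34887089  0.27580633] 97.125
-0.087 [[218.9, 213.6], [225.4, 341.6]]
-0.029 [[344.5, 213.7], [346.4, 341.7]]
0.029 [[470.1, 213.8], [467.3, 341.8]]
0.087 [[595.7, 213.9], [588.3, 341.9]]
99.1833
```

View pics/w22z.png

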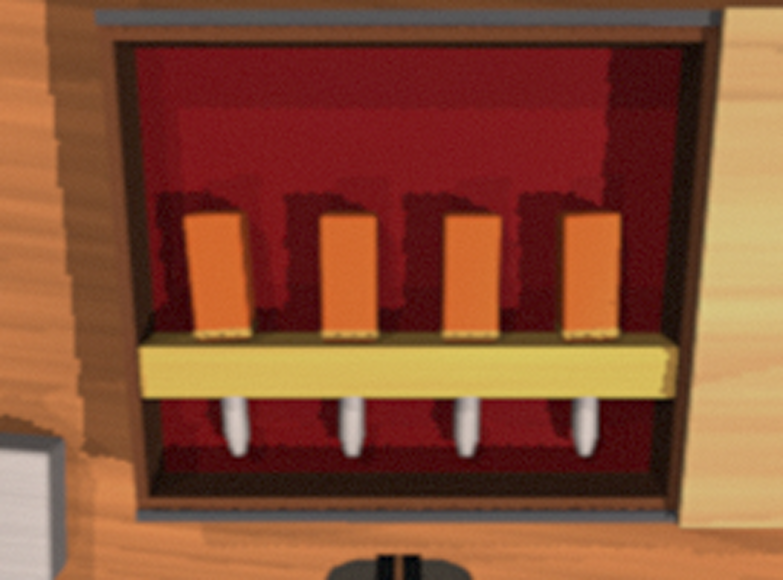

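B is now straight and flush. I'll give A the same small correction.

```bash
python3 - <<'E'
from h import *
reach(c2w(-.058,-.091,.13),crot(0))
drag(-.092,-.0855)
view('w23')
E
```

```text
touch True -0.04074232182028862 [ 0.36289528 -0.2661974   0.12865432]
press [-5.20971309 -0.28392051  4.06579061]
dragged [-0.04013503 -0.08594454] [-5.00398017 -2.93113865  1.62536573] 102.4417
-0.087 [[222.7, 214.0], [229.2, 341.9]]
-0.029 [[348.2, 213.9], [350.2, 341.8]]
0.029 [[473.8, 213.8], [471.1, 341.7]]
0.087 [[599.4, 213.7], [592.0, 341.6]]
104.5083
```

View pics/w23z.png

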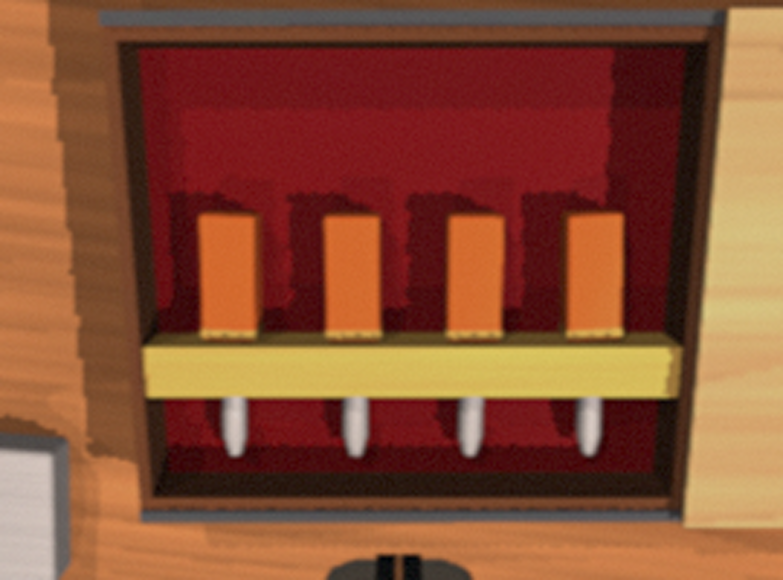

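All four are straight and flush with their tips through. Now I grasp the bar and shut the cover.

```bash
python3 - <<'E'
from h import *
R=rot(96.7); ungrasp(); p=np.array([.5454,.3150])
reach(np.r_[p,.15],R); line_to(np.r_[p,.082],R,.12,guard=12)
gripper_close(25); s=sense(); print(s['gripper_width']*92,s['tool_pos'],w2c(s['tool_pos']))
yd=np.r_[CY,0]; t=s['tool_pos']
h=line_to(t-yd*.272,R,.10,guard=14); s=sense(); print(h,s['tool_pos'],w2c(s['tool_pos']),(s['tool_pos']-t)@yd,s['ft_force'],s['time_s'])
E
```

```text
18.11025526920867 [0.54537461 0.31501378 0.08195563] [-0.00341633  0.2634113 ]
True [0.57623602 0.05276634 0.08191939] [-0.00336229 -0.00064579] -0.2640570873594924 [-0.12570862  1.39238455  4.32784191] 111.475
```

```bash
python3 - <<'E'
from h import *
R=rot(96.7); ungrasp(); t=sense()['tool_pos']; line_to(t+[0,0,.12],R,.2)
reach([.50,-.25,.36],rot(80)); look('wrist','w24')
i,im=look('top','t24'); look('side','s24')
cv2.imwrite('pics/t24z.png',cv2.resize(im[110:270,150:500],None,fx=2.2,fy=2.2,interpolation=cv2.INTER_CUBIC)[:,:,::-1])
print(sense()['time_s'])
E
```

```text
114.85
```

View pics/t24z.png

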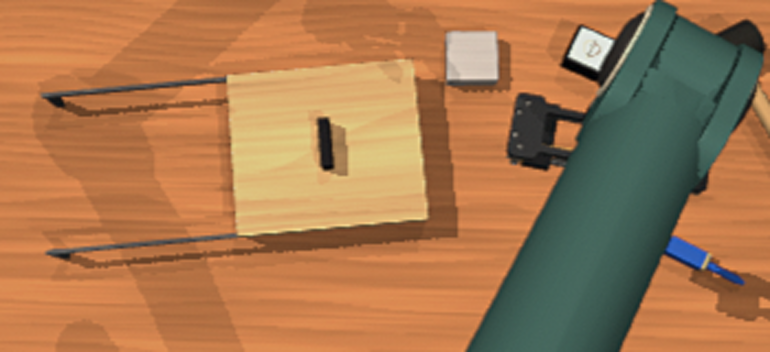

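View pics/s24.png

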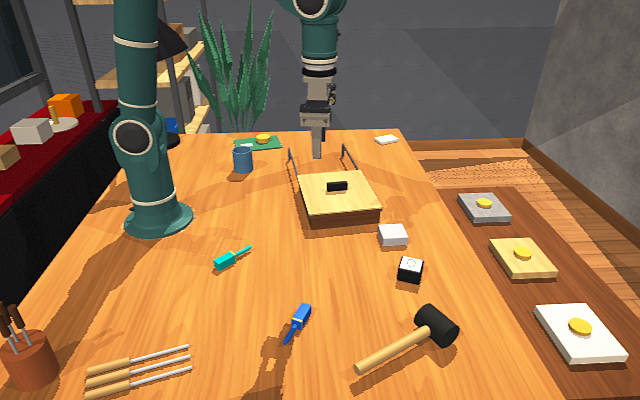

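View pics/w24.png

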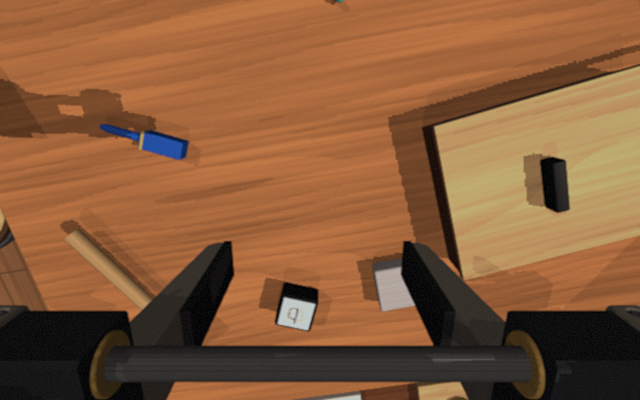

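The cover is fully shut, with no red strip visible. No orange mandrels are left on the bench. The block (side view (393,235)), ring box (410,269) and mug (242,159) are where they were. I'm handing in.

```bash
python3 -c "
from rig import *
close_job(); print(sense()['time_s'])"
```

```text
the job is handed in; nothing more can be done
the job is handed in; nothing more can be done
```

The job is done and handed in: all four orange mandrels are in the rack, one per hole, and the cover is slid fully shut over them. It took about 115 s of the 210 s.

- **Outer holes:** the opened gripper would have hit the side walls there. I entered those two at an angle, then straightened them and pushed them home with closed fingers.
- **Before shutting:** the last view showed all four rods through the plate. The handles were straight, with their shoulders against the plate to within about 1 mm. That was after I corrected a 7° yaw in hole 3 and about 2° in hole 0.
- **Cover:** it travelled 264.1 mm and met its stop. Afterwards no gap showed and the bench had no mandrels left.
- **Bystanders:** the block, mug and ring box look unmoved in the final pictures. The blue and turquoise tools were left alone.
- **One unplanned contact:** lowering the third mandrel stopped on a light 7 N touch on the case floor, so I raised it 1.5 mm before inserting it.
- **Not checked:** I made no separate check that the handles lie flat on the floor; nothing in the views suggested otherwise.

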